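# Tilt test of a new cork tray liner

### The arm

A 6-joint arm with a two-finger parallel gripper is mounted at the origin on a cart in front of the work surface, level with it; the furniture and walls round the work are solid. World frame = base frame: x ahead of the robot, y to its left, z up, the work surface at z = 0. Lengths are in m, angles in rad, forces in N, time in s.
With the tool pointing down it reaches from about 0.375 to 0.975 m from the base axis. Payload 3.8 kg.
Tool frame: the origin (TCP) lies between the finger pads; the fingertips stand r.tips_ahead ahead of it and the grasp point (between the pads) lies 8 mm behind it (r.tips_ahead is the distance from the TCP to the fingertips, in m); z points along the fingers, y is the line along which they close (so a half turn about z gives the same grasp; the last joint's range is limited). The gripper opens to 88 mm and grips with 3 to 60 N. Pads are 18 mm wide; open, the fingers measure 123 mm over their backs; the gripper's body (75 mm by 187 mm) begins 45 mm behind the grasp point.
Start: joints at [1.264, 0.264, 1.604, -0, 1.274, -0.037], TCP at [0.18, 0.651, 0.25] pointing down, gripper open.
Joint ranges: [-2.63, 2.63], [-0.94, 2.18], [0.31, 2.57], [-1.31, 4.45], [0, 2.66], [-2.55, 2.55]. Speed limits (rad/s): [2.57, 2.57, 3.14, 3.14, 3.14, 3.14].

### API

Orientations are given as a unit quaternion [w, x, y, z].
In Python, from bench import r gives the robot as it stands.
- The arm moves only by the shell command python3 -m jog 'ROWS' [OPENING] [FORCE]. ROWS is JSON, a list of rows, each a list of 6 numbers: the shift along the tool's x, y, z in m, then the turn, a rotation vector about the tool's x, y, z in degrees. A call has exactly 5 rows; each row is the pose to reach, as a shift and turn from the pose commanded when the call began, along the tool's axes at that moment; what a row does not reach only later rows make up. A row lasts 1/8 s, in which the tool goes at most 62.5 mm and 10.7 degrees, less where a joint would pass 70% of its speed; a pose out of reach is approached as far as the arm can. A call with a gripper value outside its range is refused whole. OPENING is the opening in per cent of the stroke, from 0 (shut) to 100 (fully open), set as the call begins (- or left out, the last holds). The fingers move at their own pace and stop on an object; FORCE is the grip in N (left out, the last holds). Time passes only in rows, so rows that repeat a pose let the fingers close, or fill a call up. It gives the time, the measured TCP pose, the force, the opening and the grip force at its end, in the units of the state.
- r.get_state(): the state, without advancing time (a new reading comes with each control period).
- r.get_image(name): name is "scene" or "top"; returns a dict with "frame" (420x560x3 uint8, red, green, blue), "intrinsics" (3x3 intrinsics, pixels), "R" (3x3) and "t" (3): a world point X has camera coordinates R X + t. Camera axes: x right, y down, z forward; pixel columns grow to the right and rows downward; lengths in m; the calibration is good to about 2 mm. A picture is of the moment at which its call begins. There is no depth.
- r.hand_in(): hands the job in; it is judged then, once.
Trained networks look in a picture, given as the dict that the camera call returned (one of the last four; its "shot" number tells which), for a name from the list of things; names that differ only in an ending like _2 or _b are one class to them, and where a whole thing is asked for, a point or a joint stands for the part that bears it (a point fixed in the world has none). Each returns a list of dicts, best first, with "confidence" (0 to 1); they miss things now and then, are a little off and sometimes report something else, mostly with a low value. They report only what shows in the picture. A call takes as long as a camera call. They do not tell look-alikes from the thing itself.
- r.silhouettes(thing, picture): "pixels" (420x560 bool, what is visible of it).
- r.place_of(thing, picture): "location" ([x, y, z] in m, in world coordinates, good to about 4 mm: a listed point, or the origin of a listed thing).
The state is a dict: "t": time; "q": joint angles; "qvel": joint speeds; "joint_efforts": joint torques, N m; "eef_pos": TCP position; "ee_rot": TCP orientation; "wrist_force": force on the tool from outside, world axes, zero at the start; "moment": the same for the moment, N m; "finger_gap": opening from 0.0 (shut) to 1.0 (fully open); "finger_force": force on a finger pad.
Only numpy, scipy, OpenCV 4.12 (cv2) and the standard library are available. Lean on these libraries where they do the work, as an engineer would, in place of code of your own. Each camera call takes 0.05 s, during which the arm holds its last target. There are 200 camera calls.

### The job

Test the grip of the cork tray liner: slowly raise the far end of the hinged board, which has an upright wooden grip, until the bare steel cup slips all the way down to the stop, but not so far that the rubber-footed square dish beside it slides as well. Let go, leaving the board up at that angle, then note the angle by turning the pointer on the arc scale down until it lies parallel to the board. Do not touch the cup or the dish, and leave the things round about alone.

Things in the scene. Friction and masses are not known exactly. Their poses are not given: they have to be found in the camera images.
- rig: Tilt rig fixed to the worktop: white base 285 x 210 x 14 mm, hinge at its near end, aluminium quarter-circle arc scale (radius 150 mm, marks every 10 degrees) on its left. Origin on the worktop under the middle of the hinge line, which is 60 mm above it; x from the hinge along the level board to its free far end, y along the hinge to the left, z up. Place and yaw vary.
- ramp (a joint): Angle (rad) of the hinged wooden board above level: 0 at the start (level), grows as the far end is raised, to 1.0. The hinge is stiff (1.6 N m of friction; about 10 N at the grip): the board stays at any angle where it is left.
- ramp_board (a point): Frame that turns with the board: on the top face of its cork liner, 10 mm off the hinge line along the board's normal; x from the hinge to the free end, y along the hinge to the left, z normal. Board 250 x 170 x 14 mm. A wooden stop bar across it stands 15 mm above the liner, its upper face at x = 20 mm; a cup against it has its centre at about x = 48 mm.
- ramp_fin (a point): Grip of the board: wooden fin standing square on the board across its free end, 10 mm thick (along the board), 60 mm wide, its top 20 mm beyond this point; pinch it with the fingers closing along the board, so that the tool tilts with the board. The point lies 240 mm along the board and 41 mm along its normal from the hinge line, 34 mm up the fin. Axes as ramp_board.
- cup: Bare steel cup, round, open, 56 mm across, 32 mm high; origin under its centre. Stands on the liner 125 mm from the hinge in the left or right lane (40 mm off the middle; the dish has the other). It slips at a board angle that varies, somewhere from 20 to 28 degrees, and slides some 75 mm to the stop.
- dish: Square white ceramic dish with a thin black rubber foot, 66 x 66 x 30 mm; origin under its centre. Stands on the liner in the other lane, 125 mm from the hinge; slips at a board angle some 8 degrees greater than the cup does.
- pointer (a joint): Angle (rad) of the pointer above level; same zero, sense and hinge line as ramp. Starts well above the board (0.75 to 0.98), range 0 to 1.45. Stiff (0.45 N m, about 2.5 N at the pin): stays where it is left.
- pointer_arm (a point): Frame that turns with the steel pointer (190 mm long, 12 mm high, 5 mm thick): on the hinge line, 116 mm to the left of the rig's middle; x along the pointer, y along the hinge line to the left. When pointer equals ramp it is parallel to the board.
- pointer_pin (a point): Grip of the pointer: middle of a black round pin, 16 mm thick, 50 mm long, standing out to the left from the pointer's end, parallel to the hinge line; 200 mm from the hinge line, 146 mm to the left of the rig's middle. Pinch it from above, fingers closing across it, or push it down.
- canister: Bystander: round canister of tea leaves, 82 mm across, 128 mm high, right of the rig; origin under its centre.
- mug: Bystander: glass mug 103 x 121 x 106 mm, at the right; origin under its centre.
- spice_jar: Bystander: spice jar 45 mm across, 106 mm high, right of the rig; origin under its centre.
- tin: Bystander: round steel tin 111 mm across, 70 mm high, left of the rig; origin under its centre.
Not all that is in view belongs to the job. Leave any purple or turquoise look-alike of the cup alone. Leave any blue look-alike of the dish alone.

How it is judged:
By the outcome, as a careful person would: the job done as asked, in the order asked, and still so for the second after the job is handed in, with the robot touching nothing.
It also fails if it takes over 54 s, if anything falls off the work surface, if the arm or the gripper's body presses on something with over 40 N, if the wrist force passes 120 N, or if a joint passes its speed limit or range.

## Working session

There is one attempt and no reset: what is moved stays moved. The work goes in short steps, Python scripts to look and compute and a shell command to move; the robot and the scene stay as the last step left them, time stands still between calls to the robot, and variables do not carry over. Pictures are saved under pics/ and viewed, at most 10 in all, crops included, and the job is handed in when it is done.

```bash
mkdir -p pics; ls
python3 - <<'E'
from bench import r
import cv2,numpy as np
print(r.get_state(), r.tips_ahead)
ims=[]
for n in("scene","top"):
    p=r.get_image(n); ims.append(p["frame"])
    cv2.imwrite(f"pics/{n}0.png",p["frame"][:,:,::-1])
    for th in("rig","ramp_board","ramp_fin","cup","dish","pointer_pin","pointer_arm","canister","mug","spice_jar","tin"):
        print(n,th,[(np.round(d["location"],3).tolist(),round(d["confidence"],2)) for d in r.place_of(th,p)[:3]])
E
```

```text
pics
{'t': 0.0, 'q': array([ 1.26412543e+00,  2.64752119e-01,  1.60534314e+00, -2.34372360e-05,
        1.27364776e+00, -3.69158264e-02]), 'qvel': array([ 0.00180798,  0.00084388,  0.00029767, -0.00044074,  0.00087944,
       -0.00115342]), 'joint_efforts': array([ 1.90710180e-04, -5.02114999e+01, -3.56879067e+01,  7.27707334e-02,
        2.95515731e-02, -1.38131472e-04]), 'eef_pos': array([0.17970495, 0.64995688, 0.2484053 ]), 'ee_rot': array([-1.72765097e-04,  1.34465470e-01,  9.90917697e-01, -1.06126793e-03]), 'wrist_force': array([-0.04719716, -0.07209737,  0.47614982]), 'moment': array([ 0.01662112, -0.01485139, -0.01196057]), 'finger_force': 0.0, 'finger_gap': 0.9993458752493105} 0.011
scene rig [([0.418, 0.212, -0.0], 0.69)]
scene ramp_board [([0.418, 0.214, 0.07], 0.73), ([0.364, 0.515, -0.0], 0.68)]
scene ramp_fin [([0.634, 0.313, 0.104], 0.91), ([0.419, -0.158, -0.001], 0.27)]
scene cup [([0.543, 0.229, 0.069], 0.71), ([0.584, 0.038, 0.002], 0.56), ([0.466, 0.397, 0.216], 0.42)]
scene dish [([0.508, 0.302, 0.072], 0.84), ([0.224, 0.309, -0.002], 0.69)]
scene pointer_pin [([
[... 195 characters left out ...]
]
scene spice_jar [([0.417, -0.156, 0.001], 0.73)]
scene tin [([0.368, 0.516, -0.001], 0.59)]
top rig [([0.416, 0.213, -0.001], 0.91), ([0.545, 0.236, 0.072], 0.23)]
top ramp_board [([0.415, 0.214, 0.072], 0.88), ([0.636, 0.31, 0.099], 0.29)]
top ramp_fin [([0.636, 0.309, 0.102], 0.67)]
top cup [([0.543, 0.233, 0.07], 0.88), ([0.476, 0.056, -0.002], 0.86), ([0.579, 0.036, -0.002], 0.72)]
top dish [([0.225, 0.306, -0.0], 0.97), ([0.517, 0.304, 0.066], 0.78)]
top pointer_pin [([0.465, 0.396, 0.218], 0.77)]
top pointer_arm [([0.363, 0.322, 0.066], 0.79)]
top canister [([0.51, -0.123, -0.003], 0.8)]
top mug []
top spice_jar []
top tin [([0.364, 0.515, 0.001], 0.74), ([0.365, 0.32, 0.064], 0.46)]
```

View pics/scene0.png

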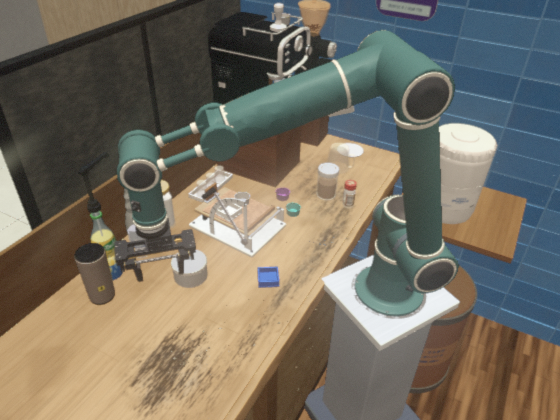

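View pics/top0.png

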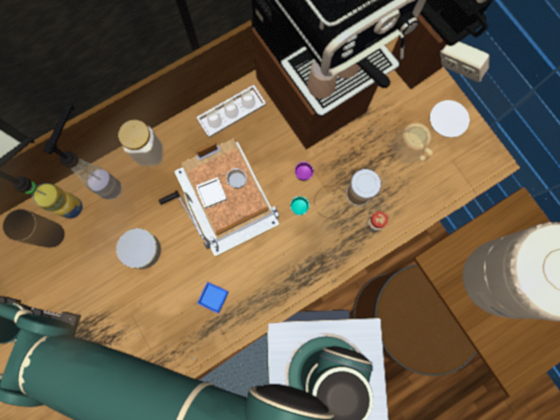

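The steel cup is in the right lane at top-view (236,178) and the white dish is in the left lane at (211,192). The look-alikes are the purple cup (304,171), the turquoise cup (300,206) and the blue dish (212,297), all on the worktop. Only the steel cup and white dish stand on the cork, so they are the ones meant. I'll confirm this in a crop and write a pose helper.

```bash
cat > h.py <<'E'
from bench import r
import cv2, numpy as np
from scipy.spatial.transform import Rotation as R
H=np.array([.417,.213,.06]); YAW=np.radians(24.2)
Rig=R.from_euler('z',YAW)
def tool(tilt):  # tool y along board x, z = -board normal, tilt in deg
    b=(Rig*R.from_euler('y',-tilt,degrees=True)).as_matrix()
    return R.from_matrix(np.c_[b[:,1],b[:,0],-b[:,2]])
def arc(x,y,n,ang): return H+(Rig*R.from_euler('y',-ang,degrees=True)).apply([x,y,n])
def now():
    s=r.get_state(); q=s["ee_rot"]
    return s, s["eef_pos"], R.from_quat([q[1],q[2],q[3],q[0]])
def rel(p,Rt):
    s,p0,R0=now(); o=R0.inv()
    print("shift mm",np.round(o.apply(p-p0)*1e3,1),"turn",np.round((o*Rt).as_rotvec(degrees=True),1))
def crop(cam,c0,r0,w,h,name):
    p=r.get_image(cam); f=p["frame"][r0:r0+h,c0:c0+w,::-1]
    cv2.imwrite(f"pics/{name}.png",cv2.resize(f,None,fx=4,fy=4,interpolation=cv2.INTER_CUBIC)); return p
E
python3 - <<'E'
from h import *
crop("top",150,130,180,120,"crop1")
print(tool(0).as_matrix())
# above fin: TCP 3 mm below the fin point height at grasp
g=arc(.240,0,.041-.003,0); print(g)
rel(g+[0,0,.13],tool(0))
E
```

```text
[[-0.40992303  0.91212012  0.        ]
 [ 0.91212012  0.40992303  0.        ]
 [ 0.          0.         -1.        ]]
[0.63590883 0.31138153 0.098     ]
shift mm [-529.9 -205.4   21.7] turn [-0.   0.  50.3]
```

View pics/crop1.png

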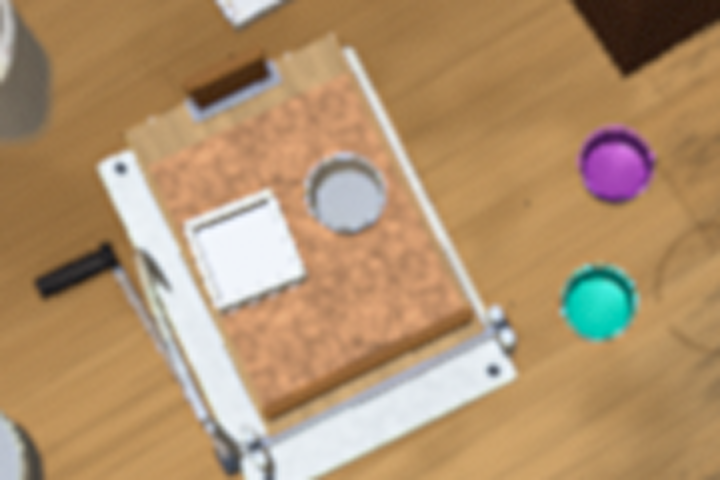

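The crop confirms it: the steel cup at crop (345,193) and the white dish at (245,250) both stand on the cork, and the purple and turquoise cups are off the rig. The pin is at (75,270) and the fin at (232,88).

```bash
python3 -m jog '[[0,0,-60,0,0,0],[-0.02,-0.008,-0.08,0,0,5],[-0.075,-0.03,-0.08,0,0,14],[-0.13,-0.05,-0.08,0,0,23],[-0.185,-0.072,-0.08,0,0,32]]' 60 20 2>&1 | head -3
python3 - <<'E'
from h import *
print(r.get_state()["t"],now()[1])
E
```

```text
t: 1.88
eef_pos: [0.3402, 0.5309, 0.3299]
ee_rot: [0.0, 0.404, 0.915, 0.0]
1.875 [0.34019239 0.5309067  0.32993719]
```

I typed -60 where I meant -0.06 in the first row. The per-row limit kept it harmless, and the pose is as intended.

Run:
```python
from h import *
print(np.round(now()[0]["q"],2)); g=arc(.240,0,.038,0); rel(g+[0,0,.1],tool(0))
```

```text
[ 0.96  0.14  1.6  -0.    1.4   0.22]
shift mm [-361.4   71.   132. ] turn [ 0.  -0.  18.1]
```

```bash
python3 -m jog '[[-0.055,0.011,0,0,0,4],[-0.11,0.022,0,0,0,8],[-0.165,0.033,0,0,0,12],[-0.22,0.044,0,0,0,16],[-0.275,0.055,0,0,0,18]]'
python3 - <<'E'
from h import *
g=arc(.240,0,.038,0); rel(g+[0,0,.05],tool(0))
for n in("scene","top"):
    p=r.get_image(n)
    for t in ("ramp_fin","ramp_board"): print(n,t,[(np.round(d["location"],4).tolist(),round(d["confidence"],2)) for d in r.place_of(t,p)[:2]])
E
```

```text
t: 2.5
eef_pos: [0.5668, 0.3652, 0.3299]
ee_rot: [0.0, 0.541, 0.841, 0.0]
wrist_force: [0.6, -1.2, 0.1]
finger_gap: 0.601
finger_force: 0.0
shift mm [-77.6  40.5 181.9] turn [ 0.  -0.   0.3]
scene ramp_fin [([0.635, 0.3145, 0.1058], 0.9)]
scene ramp_board [([0.4217, -0.1578, -0.0005], 0.74), ([0.4171, 0.2163, 0.0687], 0.56)]
top ramp_fin [([0.6368, 0.3088, 0.099], 0.84)]
top ramp_board [([0.5435, 0.2348, 0.0709], 0.6), ([0.4147, 0.2123, 0.0706], 0.59)]
```

```bash
python3 -m jog '[[-0.04,0.02,0.02,0,0,0],[-0.078,0.04,0.05,0,0,0],[-0.078,0.04,0.1,0,0,0],[-0.078,0.04,0.15,0,0,0],[-0.078,0.04,0.182,0,0,0]]' 50
python3 - <<'E'
from h import *
g=arc(.240,0,.038,0); rel(g,tool(0))
p=crop("scene",170,160,140,100,"crop2")
E
```

```text
t: 3.42
eef_pos: [0.6317, 0.3131, 0.1447]
ee_rot: [-0.001, 0.54, 0.842, -0.001]
wrist_force: [-0.3, 0.8, -1.1]
finger_gap: 0.501
finger_force: 0.0
shift mm [-3.3  3.3 46.7] turn [-0.2 -0.   0.5]
```

View pics/crop2.png

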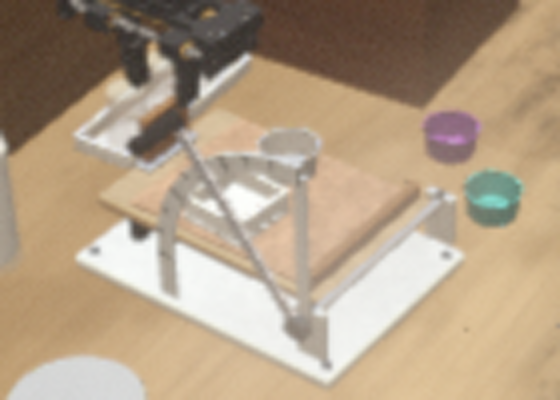

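The crop shows the fingers straddling the fin at about crop (165,110), with the cup and dish clear. I'll descend, then close gently.

```bash
python3 -m jog '[[-0.003,0.002,0.008,0,0,0.5],[-0.003,0.003,0.018,0,0,0.5],[-0.003,0.003,0.028,0,0,0.5],[-0.003,0.003,0.038,0,0,0.5],[-0.003,0.003,0.047,0,0,0.5]]'; python3 -m jog '[[0,0,0,0,0,0],[0,0,0,0,0,0],[0,0,0,0,0,0],[0,0,0,0,0,0],[0,0,0,0,0,0]]' 0 10
python3 - <<'E'
from h import *
s,p,_=now(); print(p, Rig.inv().apply(p-H))
E
```

```text
t: 4.1
eef_pos: [0.6383, 0.3106, 0.1003]
ee_rot: [0.0, 0.544, 0.839, 0.0]
wrist_force: [-0.4, -0.4, -0.7]
finger_gap: 0.501
finger_force: 0.0
t: 4.72
eef_pos: [0.6355, 0.3093, 0.1009]
ee_rot: [-0.002, 0.544, 0.839, -0.003]
wrist_force: [-9.1, -5.2, 5.6]
finger_gap: 0.114
finger_force: 10.0
[0.63546887 0.30928329 0.1009206 ] [ 0.23873859 -0.0017335   0.0409206 ]
```

```bash
python3 -m jog '[[0,-0.003,0,0,0,0],[0,-0.003,0,0,0,0],[0,-0.0038,-0.0042,-1,0,0],[0,-0.0046,-0.0083,-2,0,0],[0,-0.0064,-0.0166,-4,0,0]]' 0 40; python3 -m jog '[[0,-0.0008,-0.0042,-1,0,0],[0,-0.0016,-0.0083,-2,0,0],[0,-0.0025,-0.0125,-3,0,0],[0,-0.0034,-0.0166,-4,0,0],[0,-0.0056,-0.0247,-6,0,0]]' 0 40
cat >> h.py <<'E'
def ang():
    s,p,Rt=now(); d=Rig.inv().apply(p-H)
    a=np.degrees(np.arctan2(d[2],d[0])-np.arctan2(.0409,.2387))
    z=(Rig.inv()*Rt).apply([0,0,1]); t=np.degrees(np.arctan2(z[0],-z[2]))
    print("t",round(s["t"],2),"board deg by pos",round(a,2),"radius",round(np.hypot(d[0],d[2]),4),"tool tilt",round(t,2),"F",np.round(Rig.inv().apply(s["wrist_force"]),1),"y",round(d[1],4)); return a
def things(a=None,cams=("top","scene")):
    for n in cams:
        p=r.get_image(n)
        for th in ("cup","dish"):
            print(n,th,[(np.round((R.from_euler('y',a,degrees=True)*Rig.inv()).apply(d["location"]-H),3).tolist(),round(d["confidence"],2)) for d in r.place_of(th,p)[:3]])
E
python3 -c "
from h import *
things(ang())"
```

```text
t: 5.35
eef_pos: [0.6325, 0.308, 0.1165]
ee_rot: [0.019, 0.544, 0.838, 0.03]
wrist_force: [4.5, 1.5, -8.2]
finger_gap: 0.107
finger_force: 40.1
t: 5.98
eef_pos: [0.6258, 0.3049, 0.1415]
ee_rot: [0.048, 0.542, 0.836, 0.074]
wrist_force: [4.9, 0.9, -8.7]
finger_gap: 0.113
finger_force: 40.1
t 5.97 board deg by pos 9.95 radius 0.2423 tool tilt 10.06 F [ 4.8 -1.2 -8.7] y -0.0018
top cup [([-0.019, -0.167, -0.059], 0.7)]
top dish [([-0.146, 0.169, -0.031], 0.58)]
scene cup [([0.071, -0.228, -0.071], 0.71), ([0.237, 0.003, 0.047], 0.61), ([-0.021, -0.174, -0.051], 0.57)]
scene dish [([0.12, 0.038, 0.013], 0.77), ([-0.147, 0.163, -0.037], 0.57)]
```

```bash
python3 -m jog '[[0,-0.0008,-0.0042,-1,0,0],[0,-0.0016,-0.0083,-2,0,0],[0,-0.0025,-0.0125,-3,0,0],[0,-0.0034,-0.0166,-4,0,0],[0,-0.0045,-0.0206,-5,0,0]]'; python3 -m jog '[[0,-0.0008,-0.0042,-1,0,0],[0,-0.0012,-0.0062,-1.5,0,0],[0,-0.0016,-0.0083,-2,0,0],[0,-0.0025,-0.0125,-3,0,0],[0,-0.0034,-0.0166,-4,0,0]]' | head -1
python3 -c "
from h import *
a=ang();things(a,['scene'])
p=crop('scene',170,140,140,120,'crop3')
for n in('scene','top'):
  p=r.get_image(n);K=p['intrinsics']
  for x in (.125,.048):
    c=p['R']@arc(x,-.04,.042,a)+p['t'];print(n,x,(K@c/c[2])[:2])"
```

```text
t: 6.9
eef_pos: [0.6187, 0.3017, 0.1607]
ee_rot: [0.072, 0.54, 0.832, 0.11]
wrist_force: [6.5, -0.2, -6.9]
finger_gap: 0.105
finger_force: 40.1
t: 7.52
t 7.53 board deg by pos 18.85 radius 0.2423 tool tilt 19.08 F [ 6.1 -3.3 -7.4] y -0.0018
scene cup [([-0.026, -0.174, -0.049], 0.73), ([0.056, -0.229, -0.081], 0.64)]
scene dish [([-0.149, 0.163, -0.015], 0.77), ([0.118, 0.043, 0.011], 0.72)]
scene 0.125 [247.5599722  188.16014695]
scene 0.048 [264.21718382 201.15135357]
top 0.125 [239.41688691 180.66810439]
top 0.048 [251.62638243 206.36093027]
```

View pics/crop3.png

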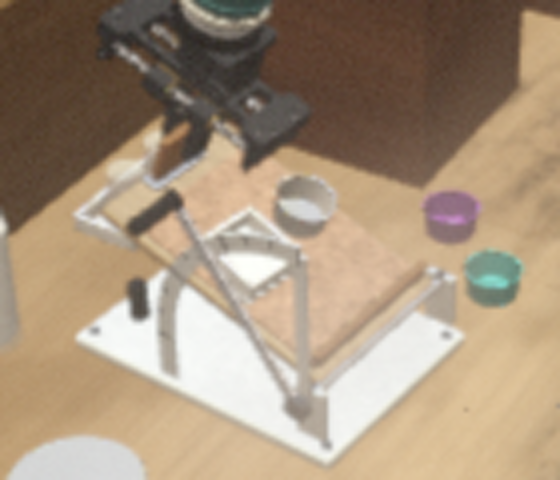

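Cup still at its start place, crop (305,200), and the dish at (250,255). I'll track cup against cork by colour, raising in 1–1.5° steps.

```bash
cat >> h.py <<'E'
def watch():
    a=ang(); p=r.get_image("scene"); K=p["intrinsics"]
    sat=cv2.cvtColor(p["frame"],cv2.COLOR_RGB2HSV)[:,:,1]
    o=[]
    for x in (.125,.11,.095,.08,.065,.048):
        c=p["R"]@arc(x,-.04,.026,a)+p["t"]; u,v=(K@c/c[2])[:2].round().astype(int)
        o.append(int(sat[v-2:v+3,u-2:u+3].mean()))
    print("sat along lane 125..48:",o)
    for d in r.place_of("dish",p)[:2]: print("dish",np.round((R.from_euler('y',a,degrees=True)*Rig.inv()).apply(d["location"]-H),3))
E
python3 -c "from h import *;watch()"
python3 -m jog '[[0,-0.0002,-0.001,-0.25,0,0],[0,-0.0004,-0.0021,-0.5,0,0],[0,-0.0006,-0.0031,-0.75,0,0],[0,-0.0008,-0.0042,-1,0,0],[0,-0.0012,-0.0062,-1.5,0,0]]' | head -1; python3 -c "from h import *;watch()"
```

```text
t 7.83 board deg by pos 18.97 radius 0.2424 tool tilt 19.02 F [ 2.9 -3.9 -3.6] y -0.0018
sat along lane 125..48: [11, 28, 71, 74, 72, 71]
dish [-0.149  0.168 -0.014]
dish [0.122 0.041 0.011]
t: 8.55
t 8.55 board deg by pos 20.33 radius 0.2423 tool tilt 20.54 F [ 5.7 -3.  -5.1] y -0.0019
sat along lane 125..48: [7, 21, 70, 75, 73, 71]
dish [-0.152  0.164 -0.007]
dish [0.121 0.045 0.009]
```

```bash
python3 -m jog '[[0,-0.0002,-0.001,-0.25,0,0],[0,-0.0004,-0.0021,-0.5,0,0],[0,-0.0006,-0.0031,-0.75,0,0],[0,-0.0008,-0.0042,-1,0,0],[0,-0.0008,-0.0042,-1,0,0]]' | head -1; python3 -c "from h import *;watch()"
```

```text
t: 9.28
t 9.28 board deg by pos 21.39 radius 0.2424 tool tilt 21.54 F [ 4.4 -3.8 -6.2] y -0.0018
sat along lane 125..48: [77, 51, 20, 11, 28, 70]
dish [-0.151  0.166 -0.005]
dish [0.121 0.045 0.012]
```

```bash
python3 -m jog '[[0,-0.0002,-0.001,-0.25,0,0],[0,-0.0004,-0.0021,-0.5,0,0],[0,-0.0006,-0.0031,-0.75,0,0],[0,-0.0008,-0.0042,-1,0,0],[0,-0.0008,-0.0042,-1,0,0]]' | head -1; python3 -c "from h import *;watch()"
```

```text
t: 10.0
t 10.0 board deg by pos 22.41 radius 0.2423 tool tilt 22.54 F [ 5.7 -4.2 -6.2] y -0.0019
sat along lane 125..48: [79, 79, 77, 60, 33, 13]
dish [-0.15   0.169 -0.003]
dish [-0.162 -0.34   0.003]
```

```bash
python3 -m jog '[[0,0,0,0,0,0],[0,0,0,0,0,0],[0,0,0,0,0,0],[0,0,0,0,0,0],[0,0,0,0,0,0]]' | head -1; python3 -c "
from h import *;watch();crop('scene',170,140,140,120,'crop4')"; python3 -m jog '[[0,0,0,0,0,0],[0,0,0,0,0,0],[0,0,0,0,0,0],[0,0,0,0,0,0],[0,0,0,0,0,0]]' 50 20;python3 -c "from h import *;watch()"
```

```text
t: 10.72
t 10.72 board deg by pos 22.41 radius 0.2424 tool tilt 22.54 F [ 4.7 -4.4 -5.8] y -0.0019
sat along lane 125..48: [78, 79, 78, 60, 33, 14]
dish [0.002 0.002 0.01 ]
dish [-0.152  0.163 -0.003]
t: 11.5
eef_pos: [0.6045, 0.2957, 0.189]
ee_rot: [0.106, 0.534, 0.823, 0.164]
wrist_force: [-0.5, 0.3, -0.4]
finger_gap: 0.499
finger_force: 0.0
t 11.5 board deg by pos 22.48 radius 0.2421 tool tilt 22.51 F [-0.3  0.4 -0.4] y -0.0014
sat along lane 125..48: [78, 79, 78, 60, 33, 13]
dish [-0.153  0.168 -0.002]
dish [0.121 0.042 0.013]
```

View pics/crop4.png

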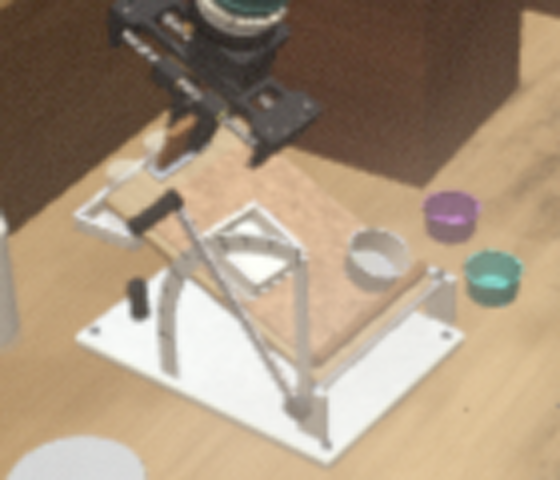

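The cup rests at the stop, crop (375,260), and the dish has not moved from (253,255). The board stays at about 22.5° with the gripper off it. Next is to retreat along the tool axis and untilt.

```bash
python3 -m jog '[[0,0,-0.015,0,0,0],[0,0,-0.035,0,0,0],[0,0,-0.06,0,0,0],[0,0,-0.1,5,0,0],[0,0,-0.14,12,0,0]]' | head -2
python3 - <<'E'
from h import *
p=[r.get_image(n) for n in("scene","top")]
P=[d["location"] for q in p for d in r.place_of("pointer_pin",q)[:1]]; print(np.round(P,3))
print(np.round([Rig.inv().apply(x-H) for x in P],3))
for q in p:
    for d in r.place_of("ramp_fin",q)[:1]: print("fin",np.round(Rig.inv().apply(d["location"]-H),3))
rel(arc(.122,.152,.24,0),tool(0))
E
```

```text
t: 12.22
eef_pos: [0.554, 0.2731, 0.3214]
[[0.464 0.399 0.218]
 [0.465 0.394 0.218]]
[[0.119 0.151 0.158]
 [0.118 0.145 0.158]]
fin [0.203 0.004 0.131]
fin [0.115 0.045 0.054]
shift mm [153.3 -31.7  12.1] turn [10.5  0.  -0.2]
```

```bash
python3 -m jog '[[0.03,0,0,2,0,0],[0.07,-0.008,0,5,0,0],[0.11,-0.02,0,8,0,0],[0.153,-0.032,0.012,10.5,0,0],[0.153,-0.032,0.012,10.5,0,0]]' 0 20
python3 - <<'E'
from h import *
ang(); rel(arc(.122,.152,.158+.022,0),tool(0))
E
```

```text
t: 13.15
eef_pos: [0.4637, 0.4026, 0.2969]
ee_rot: [-0.001, 0.543, 0.84, -0.003]
wrist_force: [0.3, -1.0, 0.4]
finger_gap: 0.003
finger_force: 0.0
t 13.15 board deg by pos 53.35 radius 0.2657 tool tilt -0.33 F [-0.1 -1.   0.4] y 0.1537
shift mm [-1.7  2.  56.9] turn [-0.3  0.   0. ]
```

```bash
python3 -m jog '[[-0.002,0.002,0.03,0,0,0],[-0.002,0.002,0.048,0,0,0],[-0.002,0.002,0.053,0,0,0],[-0.002,0.003,0.057,0,0,0],[-0.002,0.006,0.061,0,0,0]]'
python3 - <<'E'
from h import *
s,p,_=now(); print(np.round(Rig.inv().apply(p-H),4), np.round(Rig.inv().apply(s["wrist_force"]),1))
E
```

```text
t: 13.78
eef_pos: [0.4735, 0.4023, 0.2406]
ee_rot: [0.0, 0.544, 0.839, 0.001]
wrist_force: [-0.4, 0.3, 0.3]
finger_gap: 0.005
finger_force: 0.0
[0.1291 0.1495 0.1806] [-0.2  0.4  0.3]
```

```bash
python3 -m jog '[[0,0.002,0.004,0,0,0],[0,0.005,0.008,0,0,0],[0,0.008,0.012,0,0,0],[0,0.011,0.016,0,0,0],[0,0.011,0.016,0,0,0]]'
python3 - <<'E'
from h import *
s,p,_=now(); print(np.round(Rig.inv().apply(p-H),4), np.round(Rig.inv().apply(s["wrist_force"]),1))
for n in("scene","top"):
    q=r.get_image(n)
    for d in r.place_of("pointer_pin",q)[:1]: print(np.round(Rig.inv().apply(d["location"]-H),3))
crop("scene",170,140,140,120,"crop5")
E
```

```text
t: 14.4
eef_pos: [0.4866, 0.4085, 0.227]
ee_rot: [0.002, 0.544, 0.839, 0.005]
wrist_force: [6.4, 2.1, 5.2]
finger_gap: 0.008
finger_force: 3.9
[0.1436 0.1498 0.167 ] [ 6.7 -0.7  5.2]
[0.131 0.15  0.148]
[-0.155 -0.336 -0.061]
```

View pics/crop5.png

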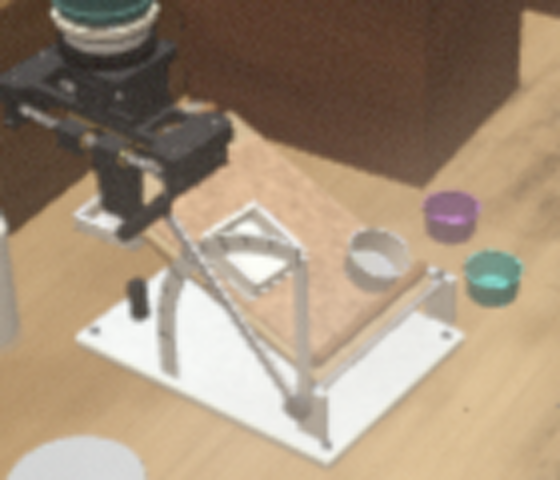

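Contact is made, and the pin has moved down to about 48°. The tip is too far outboard on the pin, so I'll lift slightly, centre over it and carry on.

```bash
python3 -m jog '[[0,0,-0.012,0,0,0],[0,-0.012,-0.014,0,0,0],[0,-0.012,-0.014,0,0,0],[0,-0.012,-0.008,0,0,0],[0,-0.012,-0.008,0,0,0]]'
python3 - <<'E'
from h import *
s,p,_=now(); print(np.round(Rig.inv().apply(p-H),4), np.round(Rig.inv().apply(s["wrist_force"]),1))
E
```

```text
t: 15.28
eef_pos: [0.4712, 0.4013, 0.2302]
ee_rot: [-0.0, 0.544, 0.839, -0.001]
wrist_force: [-0.0, 0.3, -0.5]
finger_gap: 0.008
finger_force: 0.0
[0.1266 0.1495 0.1702] [ 0.1  0.3 -0.5]
```

```bash
python3 -m jog '[[0,0.005,0.001,0,0,0],[0,0.008,0.005,0,0,0],[0,0.012,0.009,0,0,0],[0,0.018,0.015,0,0,0],[0,0.024,0.022,0,0,0]]'
python3 - <<'E'
from h import *
s,p,_=now(); print(np.round(Rig.inv().apply(p-H),4), np.round(Rig.inv().apply(s["wrist_force"]),1))
E
```

```text
t: 15.9
eef_pos: [0.4956, 0.4126, 0.2107]
ee_rot: [0.001, 0.544, 0.839, 0.002]
wrist_force: [2.9, 2.0, 4.9]
finger_gap: 0.007
finger_force: 2.8
[0.1535 0.1499 0.1507] [3.5 0.7 4.9]
```

```bash
python3 -m jog '[[0,0.003,0.006,0,0,0],[0,0.007,0.012,0,0,0],[0,0.0105,0.018,0,0,0],[0,0.014,0.024,0,0,0],[0,0.017,0.03,0,0,0]]'
python3 - <<'E'
from h import *
s,p,_=now(); print(np.round(Rig.inv().apply(p-H),4), np.round(Rig.inv().apply(s["wrist_force"]),1))
for n in("scene","top"):
    q=r.get_image(n)
    for d in r.place_of("pointer_pin",q)[:1]: x=Rig.inv().apply(d["location"]-H);print(np.round(x,3),np.degrees(np.arctan2(x[2],x[0]+.0013)))
E
```

```text
t: 16.52
eef_pos: [0.5105, 0.4191, 0.18]
ee_rot: [0.0, 0.544, 0.839, 0.001]
wrist_force: [2.0, 2.7, 4.4]
finger_gap: 0.004
finger_force: 2.1
[0.1698 0.1496 0.12  ] [2.9 1.6 4.4]
[0.169 0.15  0.099] 30.226743924878075
```

```bash
python3 -m jog '[[0,0.002,0.005,0,0,0],[0,0.0045,0.01,0,0,0],[0,0.007,0.015,0,0,0],[0,0.008,0.017,0,0,0],[0,0.008,0.017,0,0,0]]'
python3 - <<'E'
from h import *
s,p,_=now(); x=Rig.inv().apply(p-H);print(np.round(x,4), np.round(Rig.inv().apply(s["wrist_force"]),1),np.degrees(np.arcsin((x[2]-.019)/.2)))
for n in("scene","top"):
    q=r.get_image(n); crop("scene",170,140,140,120,"crop6")
    for d in r.place_of("pointer_pin",q)[:1]: x=Rig.inv().apply(d["location"]-H);print(np.round(x,3),np.degrees(np.arctan2(x[2],x[0]+.0013)))
    for d in r.place_of("ramp_fin",q)[:1]: x=Rig.inv().apply(d["location"]-H);print(np.round(x,3),"fin",np.degrees(np.arctan2(x[2],x[0]+.0013)-np.arctan2(.041,.24)))
E
```

```text
t: 17.35
eef_pos: [0.5161, 0.4215, 0.162]
ee_rot: [-0.0, 0.544, 0.839, -0.001]
wrist_force: [1.1, -0.0, 1.5]
finger_gap: 0.007
finger_force: 0.7
[0.1759 0.1495 0.102 ] [ 1.  -0.5  1.5] 24.51220243014867
[0.178 0.149 0.078] 23.506662548667514
[0.208 0.003 0.132] fin 22.62629243181265
[ 0.205 -0.003  0.128] fin 22.13334250892454
```

```bash
python3 -m jog '[[0,0.0005,0.001,0,0,0],[0,0.001,0.002,0,0,0],[0,0.0012,0.003,0,0,0],[0,0.0012,0.003,0,0,0],[0,0.0012,0.003,0,0,0]]' | head -2; python3 -m jog '[[0,0,-0.02,0,0,0],[0,0,-0.06,0,0,0],[0,0,-0.12,0,0,0],[0.05,-0.03,-0.14,0,0,0],[0.1,-0.06,-0.14,0,0,0]]' | head -2
cat > fit.py <<'E'
from h import *
for n in("scene","top"):
    q=r.get_image(n);K=q["intrinsics"]
    for d in r.silhouettes("pointer_arm",q)[:1]:
        m=d["pixels"]; print(n,d["confidence"],m.sum())
        v,u=np.nonzero(m)
        best=[]
        for a in np.arange(15,32,.25):
            # predicted mask: bar 12 mm high, 5 thick, plus pin
            im=np.zeros(m.shape,np.uint8)
            def pj(x,y,z):
                c=q["R"]@arc(x-.0013*0,y,z,a)+q["t"]; return (K@c/c[2])[:2]
            for bx in (([0,.2],[.1135,.1185],[-.006,.006]),([.192,.208],[.121,.171],[-.008,.008])):
                pts=np.array([pj(x,y,z) for x in bx[0] for y in bx[1] for z in bx[2]])
                cv2.fillConvexPoly(im,np.round(cv2.convexHull(pts.astype(np.float32))*16).astype(np.int32),1,shift=4)
            best.append(((im.astype(bool)&m).sum()/(im.astype(bool)|m).sum(),a))
        print(sorted(best)[-4:])
    for d in r.place_of("pointer_pin",q)[:1]: x=Rig.inv().apply(d["location"]-H);print(np.round(x,3),np.degrees(np.arctan2(x[2],x[0]+.0013)))
    for d in r.place_of("ramp_fin",q)[:1]: x=Rig.inv().apply(d["location"]-H);print(np.round(x,3),"fin",np.degrees(np.arctan2(x[2],x[0]+.0013)-np.arctan2(.041,.24)))
E
python3 fit.py; python3 -c "
from h import *;watch()
p=r.get_image('scene');cv2.imwrite('pics/crop7.png',cv2.resize(p['frame'][180:260,180:290,::-1],None,fx=7,fy=7,interpolation=cv2.INTER_CUBIC))"
```

```text
t: 18.38
eef_pos: [0.5178, 0.4222, 0.1596]
t: 19.0
eef_pos: [0.4231, 0.4907, 0.3053]
scene 0.82 212
[(np.float64(0.5039787798408488), np.float64(21.0)), (np.float64(0.5053191489361702), np.float64(20.75)), (np.float64(0.5054054054054054), np.float64(21.25)), (np.float64(0.519774011299435), np.float64(21.5))]
[0.179 0.15  0.081] 24.325574540888855
[-0.148 -0.339 -0.06 ] fin -167.38625669090197
top 0.7 145
[(np.float64(0.3239795918367347), np.float64(16.25)), (np.float64(0.3256997455470738), np.float64(16.0)), (np.float64(0.32663316582914576), np.float64(24.5)), (np.float64(0.3282828282828283), np.float64(24.75))]
[0.182 0.145 0.081] 23.69506253607213
[-0.154 -0.339 -0.059] fin -168.4154805192682
t 19.4 board deg by pos 53.96 radius 0.2674 tool tilt 0.0 F [ 0.9 -0.8  0.5] y 0.2485
sat along lane 125..48: [90, 90, 86, 66, 40, 39]
dish [-0.127  0.164  0.076]
dish [ 0.108  0.045 -0.057]
```

View pics/crop7.png

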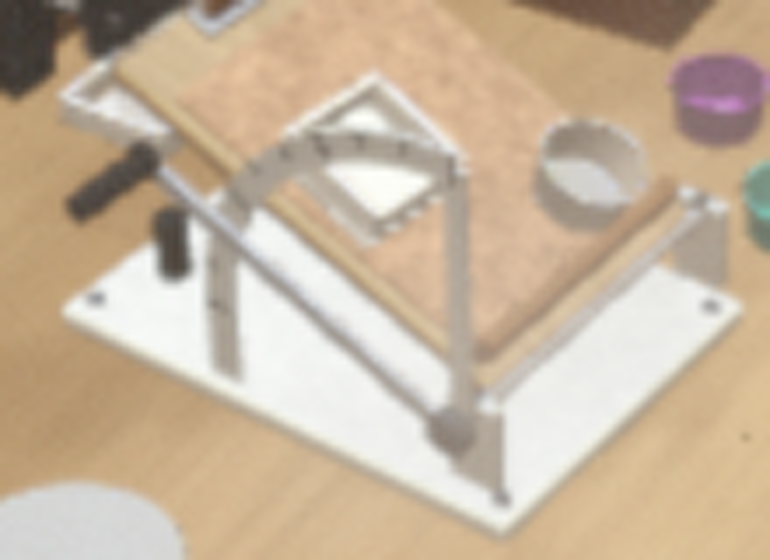

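The crop shows the pointer from (440,420) to (160,170) slightly steeper than the board edge from (450,355) to (110,75). Tip height gives 23.8° against 22.5°, so it needs about 1.3° more, or 4 mm at the pin.

```bash
python3 -m jog '[[-0.05,0.03,0,0,0,0],[-0.1,0.06,0.02,0,0,0],[-0.1,0.061,0.07,0,0,0],[-0.1,0.0615,0.12,0,0,0],[-0.1,0.0615,0.134,0,0,0]]' | head -2;python3 -m jog '[[0,0,0.003,0,0,0],[0,0,0.006,0,0,0],[0,0,0.0085,0,0,0],[0,0,0.0105,0,0,0],[0,0,0.0105,0,0,0]]'
```

```text
t: 20.18
eef_pos: [0.5175, 0.4203, 0.161]
t: 20.8
eef_pos: [0.5202, 0.4238, 0.1569]
ee_rot: [0.001, 0.544, 0.839, 0.002]
wrist_force: [1.9, 2.0, 2.8]
finger_gap: 0.005
finger_force: 1.5
```

```bash
python3 -m jog '[[0,0,0.0005,0,0,0],[0,0,0.001,0,0,0],[0,0,0.001,0,0,0],[0,0,0.001,0,0,0],[0,0,0.001,0,0,0]]' | head -2; python3 -m jog '[[0,0,-0.02,0,0,0],[0,0,-0.06,0,0,0],[0,0,-0.12,0,0,0],[0.05,-0.05,-0.14,0,0,0],[0.1,-0.1,-0.14,0,0,0]]' | head -2
cat > fit2.py <<'E'
from h import *
# line slopes predicted in the scene image for board left edge (y=.085, top n=.01) and pointer top edge
p=r.get_image("scene");K=p["intrinsics"]
def pj(x,y,n,a):
    c=p["R"]@arc(x,y,n,a)+p["t"]; return (K@c/c[2])[:2]
f=cv2.resize(p["frame"][180:260,180:290,::-1],None,fx=7,fy=7,interpolation=cv2.INTER_CUBIC)
for (x0,x1,y,n,a,col) in ((.01,.25,.085,.007,22.5,(0,0,255)),(.03,.19,.1185,.0,22.5,(0,255,0))):
    A,B=[tuple(((pj(x,y,n,a)-[180,180])*7+3).astype(int).tolist()) for x in(x0,x1)]
    cv2.line(f,A,B,col,1); print(A,B)
cv2.imwrite("pics/crop8.png",f)
for n in("scene","top"):
    q=r.get_image(n)
    for d in r.place_of("pointer_pin",q)[:1]: x=Rig.inv().apply(d["location"]-H);print(np.round(x,3),np.degrees(np.arctan2(x[2],x[0]+.0013)))
E
python3 fit2.py
```

```text
t: 21.42
eef_pos: [0.5191, 0.4228, 0.1541]
t: 22.05
eef_pos: [0.4042, 0.4671, 0.2969]
(480, 370) (119, 55)
(402, 389) (158, 174)
[0.183 0.153 0.072] 21.355922596766547
[0.181 0.148 0.073] 21.676281264213024
```

View pics/crop8.png

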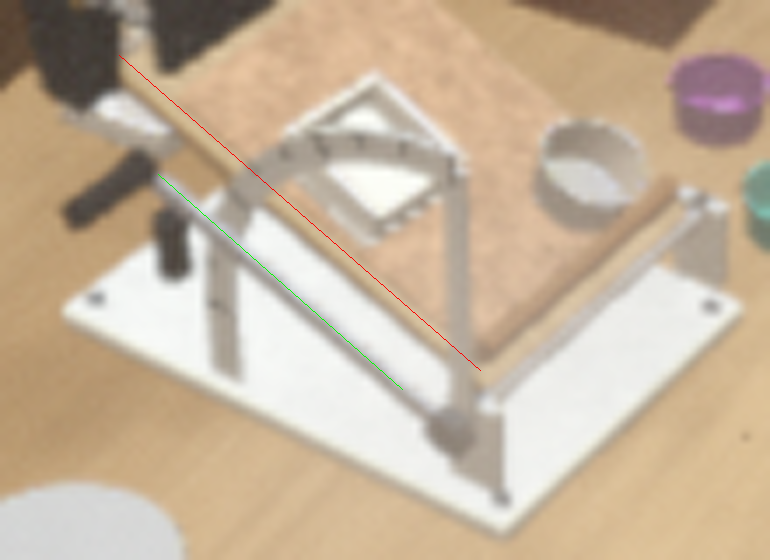

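```bash
cat > fit3.py <<'E'
from h import *
from scipy.ndimage import map_coordinates
p=r.get_image("scene");K=p["intrinsics"]
g=cv2.GaussianBlur(cv2.cvtColor(p["frame"],cv2.COLOR_RGB2GRAY).astype(float),(0,0),.7)
def fit(x0,x1,y,n,lab):
    X=np.linspace(x0,x1,60); res=[]
    def prof(a,off):
        P=np.array([p["R"]@arc(x,y,n+off,a)+p["t"] for x in X])@K.T; P=P[:,:2]/P[:,2:]
        return map_coordinates(g,[P[:,1],P[:,0]],order=1)
    for a in np.arange(17,28,.25):
        for o in np.arange(-.008,.0081,.0005):
            res.append(((prof(a,o+.001)-prof(a,o-.001)).mean(),a,o))
    for s in (max(res),min(res)): print(lab,np.round(s,4))
fit(.06,.17,.085,-.007,"board low"); fit(.06,.17,.085,.007,"board top")
fit(.05,.13,.1135,.006,"ptr up"); fit(.05,.13,.1185,-.006,"ptr low")
E
python3 fit3.py
```

```text
board low [2.1721e+00 2.2500e+01 8.0000e-03]
board low [-9.2395e+00  2.0250e+01  5.0000e-04]
board top [ 2.2387e+00  2.1250e+01 -3.5000e-03]
board top [-8.9901e+00  1.7250e+01 -8.0000e-03]
ptr up [ 9.650e+00  2.075e+01 -7.500e-03]
ptr up [-6.8243e+00  2.7750e+01  8.0000e-03]
ptr low [9.6318e+00 2.2750e+01 8.0000e-03]
ptr low [-1.09234e+01  2.07500e+01 -3.00000e-03]
```

The image fits put the board edges at 20.3–21.3° and the pointer edges at 20.8°, with the same camera bias on both, so they are parallel to within about half a degree. The cup is at the stop, the dish hasn't moved and the arm is clear.

```bash
python3 -c "
from bench import r
s=r.get_state();print(s['t'],s['wrist_force']);print(r.hand_in())"
```

```text
22.35 [-0.50001468 -0.36353725  0.52276659]
the job is handed in; nothing more can be done
None
```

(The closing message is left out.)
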